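# Feed a fingerboard blank into the fret saw with the push stick

### The arm

A 6-joint arm with a two-finger parallel gripper is mounted at the origin on the work surface. World frame = base frame: x ahead of the robot, y to its left, z up, the work surface at z = 0. Lengths are in m, angles in rad, forces in N, time in s.
With the tool pointing down it reaches from about 0.425 to 0.95 m from the base axis. Payload 3.5 kg.
Tool frame: the origin (TCP) lies between the finger pads; the fingertips stand 17 mm ahead of it and the grasp point (between the pads) lies 2 mm behind it (ctrl.tip_reach is the distance from the TCP to the fingertips, in m); z points along the fingers, y is the direction in which the jaws open and shut (so a half turn about z gives the same grasp; the last joint's range is limited). The gripper opens to 85 mm and grips with 20 to 120 N. Pads are 22 mm wide; open, the fingers measure 114 mm over their backs; the gripper's body (76 mm by 85 mm) begins 54 mm behind the grasp point. The pads swing forward as they close: fully open they stand 13 mm farther back than shut.
Start: joints at [-1.477, 0.286, 1.577, -0, 1.279, -0.15], TCP at [0.163, -0.655, 0.248] pointing down, gripper open.
Joint ranges: [-2.77, 2.77], [-0.9, 2.22], [0.21, 2.48], [-1.53, 4.67], [0.24, 2.81], [-2.84, 2.84]. Speed limits (rad/s): [2.79, 2.79, 3.14, 3.14, 3.14, 3.14].

### API

Orientations are given as a unit quaternion [x, y, z, w].
In Python, from plant import monitor, imaging, workorder, ctrl gives the robot as it stands.
- The arm moves only by the tool send_rows, never from a script. Its argument "rows" is a list of rows, each a list of 4 numbers: the shift along the world's x, y, z normalised to -1 to 1, where 1 is 0.3 m, then the turn about the world's z normalised to -1 to 1, where 1 is 360 degrees. A call has 1 to 20 rows; each row is the pose to reach, as a shift and turn from the pose commanded when the call began, turning the shorter way round; what a row does not reach only later rows make up. A row lasts 1/8 s, in which the tool goes at most 62.5 mm and 10.7 degrees, less where a joint would pass 70% of its speed; a pose out of reach is approached as far as the arm can. A call with a number of a shift or a turn outside -1 to 1 is refused whole. A call with a gripper value outside its range is refused whole. "jaw" is the closure, from 0 (fully open) to 1 (shut), set as the call begins (left out, the last holds). The fingers move at their own pace and stop on an object; "newtons" is the grip in N (left out, the last holds). Time passes only in rows, so rows that repeat a pose let the fingers close. It gives the time, the measured TCP pose, the force and the opening at its end, in the units of the state.
- monitor.get_state(): the state, without advancing time (a new reading comes with each control period).
- imaging.read_camera(name): name is "scene" or "side" or "wrist"; returns the picture (384x512x3 uint8, red, green, blue); there is no depth.
- imaging.calibration(name): a dict with "intrinsics" (3x3 intrinsics, pixels), "cam_to_world" (4x4, takes a point from camera to world coordinates). Camera axes: x right, y up, looking along -z (the intrinsics and any distortion apply to the point x, -y, -z); pixel columns grow to the right and rows downward; lengths in m; the calibration is good to about 2 mm. A picture is of the moment at which its call begins: read the wrist's pose just before it. calibration takes no time and is no camera call; for the wrist camera it gives the pose at the moment of the call.
- workorder.sign_off(): hands the job in, once; it reports no verdict.
The state is a dict: "time": time; "qpos": joint angles; "dq": joint speeds; "joint_efforts": joint torques, N m; "eef_pos": TCP position; "tcp_rot": TCP orientation; "contact_force": force on the tool from outside, world axes, zero at the start; "wrist_torque": the same for the moment, N m; "opening": opening from 0.0 (shut) to 1.0 (fully open).
Only numpy, scipy, OpenCV 4.12 (cv2) and the standard library are available. Lean on these libraries where they do the work, as an engineer would, in place of code of your own. Each camera call takes 0.05 s, during which the arm holds its last target.

### The job

Take the orange push stick from its black mat and use it, never the gripper itself, to slide the dark fingerboard blank along the infeed and through the low guarded mouth of the green fret saw until it is firmly home on the sprung stop hidden inside, pressing the stop only gently (about 8 newtons more than it took to slide). Leave the blank touching the stop and lay the push stick back upright on its mat, and do not disturb the glue bottle, the fret box or the brush.

Things in the scene. Friction and masses are not known exactly. Their poses are not given: they have to be found in the camera images.
- mouth (a point): Mouth of the green saw: point on the bed surface, on the centre line, in the plane of the opening, 40 mm above the bench. Its x axis is the feed direction (level, into the machine), z up. The opening is 60 mm wide and 30 mm high; the roof over it runs all the way in (first 50 mm clear plastic, then solid green housing, top 140 mm above the bench).
- saw: The fixed machine, 490 long, 100 mm wide; origin at bench level under the mouth point, same axes. The steel infeed bed reaches 240 mm back from the mouth (-x), 40 mm above the bench, between two rails 66 mm apart and 14 mm high, which close in to 60 mm apart over the last 30 mm before the mouth.
- holddown (a joint): White sprung hold-down shoe inside the saw, 50 to 125 mm past the mouth; 0 = down, about 0.004 m when the blank lifts it. It presses on the blank with about 5 N: when the blank's front is some 50 to 75 mm in, the push rises as it lifts the shoe; from there on it slides against a steady drag of some 6 to 12 N (friction differs by day).
- stop_unit: Fixed bracket of the hidden stop (origin coincides with the saw's and does not tell where the stop stands). The stop has been set anywhere in a 33 mm range: the blank first touches its sprung pad when the blank's rear end is 13 to 46 mm past the mouth. Pad spring: 2 N per mm over 11 mm; the stop is carried by the saw.
- spindle (a point): Centre of the end of the steel adjusting spindle at the saw's far end, 55 mm above the bench (it does not tell the setting). How to press: the blank is firmly home when pushed on the pad with about 8 N, i.e. 8 N more than the steady sliding drag just before, held half a second. Under 4 N is not home; over 15 N harms the pad. The drag then keeps the blank there.
- stick_grip (a point): Handle centre of the orange push stick (loose, about 0.14 kg), 45 mm above its flat underside. x axis along the stick to its nose, z up. The handle is an upright block 60 long (x), 22 wide (y), 12 to 78 mm above the underside; the foot is a bar 30 wide and 12 mm high from 40 mm behind to 130 mm ahead of this point, its flat front end being the nose.
- blank_tail (a point): Centre of the rear end face of the fingerboard blank (loose dark wood board, 150 long, 56 wide, 14 mm thick, with light fret lines, about 0.16 kg), 7 mm above the bed it lies on. Its x axis points along the blank to its front end (150 mm ahead), roughly along the feed; z up.
- stick_nose (a point): Centre of the nose face of the push stick: 130 mm ahead of the handle centre, 6 mm above the stick's underside.
- mat: Black rubber mat fixed on the bench, 240 (its x) by 80 (its y) by 3 mm thick; origin at the centre of its underside, at bench level. The push stick starts standing on it and belongs back there, with its handle centre over the mat.
- stick: The push stick as a whole: origin on its underside below the handle centre, axes as for its handle.
- blank: The blank as a whole: origin at the centre of its underside, 75 mm ahead of its rear end.
- glue: Cream glue bottle, 54 mm diameter, 130 mm high, origin at the centre of its underside. Leave alone.
- fretbox: Clear open box with compartments, 130 by 180 by 40 mm high, origin at the centre of its underside. Leave alone.
- brush: Bench brush, about 200 mm long, lying beyond the saw. Leave alone.
Not all that is in view belongs to the job. What is meant by the stick is not red, and is the smaller of those in its own colour. Leave any purple look-alike of the blank alone.

How it is judged:
On the way, in this order (a step that is already met when the one before it is completed fails the run):
1. the push stick, lifted from its mat, pushes the blank's front end through the mouth (x of blank_tail in the frame of mouth above -0.14 m and contact force between stick and blank above 0.3 N and height (world z) of stick above 0.03 m), for 0.05 s.
2. the push stick presses the blank home on the stop with more than 4 N (contact force between blank and stop_unit above 4 N and contact force between stick and blank above 4 N), for 0.3 s.
At the end, for the whole second after the job is handed in: The blank is inside the saw, its rear end past the mouth by at least 5 mm, at rest and still touching the stop (over 0.3 N); the push stick is released, at rest and upright (within 6 degrees) on the mat, its handle centre over the mat (contact force between blank and stop_unit above 0.3 N and x of blank_tail in the frame of mouth above 0.005 m and linear speed of each of blank, stick below 0.02 m/s and x of stick in the frame of mat between -0.12 and 0.12 m and y of stick in the frame of mat between -0.04 and 0.04 m and height (world z) of stick below 0.008 m and angle between stick's own z axis and vertical below 0.1 rad).
It fails at once if the stop is pressed with more than 15 N (contact force between blank and stop_unit above 15 N).
It fails at once if the gripper or arm touches the blank (contact force between any of the fingers, the arm and blank above 0.5 N).
It fails at once if the glue bottle is moved over 15 mm or tipped (distance of glue from where it was at the start of the episode above 0.015 m or angle between glue's own z axis and vertical above 0.3 rad).
It fails at once if the fret box is moved over 15 mm (distance of fretbox from where it was at the start of the episode above 0.015 m).
It fails at once if the brush is moved over 15 mm (distance of brush from where it was at the start of the episode above 0.015 m).
It also fails if it takes over 67 s, if anything falls off the work surface, if the arm or the gripper's body presses on something with over 40 N, if the wrist force passes 120 N, or if a joint passes its speed limit or range.

## Working session

There is one attempt and no reset: what is moved stays moved. The work goes in short steps, Python scripts to look and compute and a tool call to move; the robot and the scene stay as the last step left them, time stands still between calls to the robot, and variables do not carry over. Pictures are saved under pics/ and viewed, and the job is handed in when it is done.

Besides the shell and the picture viewer there is one more tool, called after ">>>" in YAML: its name, and indented under it one key for each argument. send_rows: Moves the arm, as the interface text tells. Scaled input: -1 to 1 covers 0.3 m each way for a shift and 360 degrees each way for a turn. Its arguments: {"type":"object","properties":{"rows":{"type":"array"},"jaw":{"type":"number"},"newtons":{"type":"number"}},"required":["rows"]}

```bash
ls; mkdir -p pics; python3 - <<'E'
from plant import monitor, imaging, workorder, ctrl
import cv2
s=monitor.get_state(); print(s)
for n in ["scene","side","wrist"]:
    im=imaging.read_camera(n); cv2.imwrite(f"pics/{n}0.png",im[:,:,::-1]); c=imaging.calibration(n); print(n,c)
print(ctrl.tip_reach)
E
```

```text
pics
{'time': 0.0, 'qpos': array([-1.47702033e+00,  2.87169569e-01,  1.57815851e+00,  1.79591675e-05,
        1.27859832e+00, -1.50020123e-01]), 'dq': array([-6.40051728e-04,  7.08887677e-04, -1.40020621e-04, -7.97480046e-05,
        5.17098081e-04,  1.36144462e-04]), 'joint_efforts': array([-9.38400553e-04, -4.05984735e+01, -2.92627341e+01, -1.63967325e-04,
        5.80900771e-03,  1.37245803e-05]), 'eef_pos': array([ 0.16289886, -0.65442151,  0.24695454]), 'tcp_rot': array([ 9.92579266e-01,  1.21593742e-01,  4.14029645e-05, -1.16616535e-03]), 'contact_force': array([-0.04567561, -0.04390997,  0.42845915]), 'wrist_torque': array([-0.00176525,  0.01992048,  0.00210939]), 'opening': 0.995162660490244}
scene {'intrinsics': array([[485.46564248,   0.        , 255.8211227 ],
       [  0.        , 485.46564248, 191.28099425],
       [  0.        ,   0.        ,   1.        ]]), 'cam_to_world': array([[ 0.56151135, -0.41014254,  0.71867107,  1.35569355],
       [ 0.82711978,  0.30343204, -0.47307701, -0.55988725],
       [-0.02403882,  0.86006517,  0.50961754,  0.68856463],
       [ 0.    
[... 228 characters left out ...]
to_world': array([[-0.92044249,  0.17395375, -0.35003673,  0.18875724],
       [-0.39054904, -0.44601576,  0.80532067,  0.7836291 ],
       [-0.01603335,  0.87795788,  0.47846933,  0.54746999],
       [ 0.        ,  0.        ,  0.        ,  1.        ]])}
wrist {'intrinsics': array([[282.35135897,   0.        , 253.90676962],
       [  0.        , 282.35135897, 188.70472696],
       [  0.        ,   0.        ,   1.        ]]), 'cam_to_world': array([[ 0.24067915,  0.92480059,  0.29464797,  0.2389305 ],
       [-0.97060206,  0.23003349,  0.07082541, -0.63560039],
       [-0.00227952, -0.30303212,  0.95297762,  0.37303651],
       [ 0.        ,  0.        ,  0.        ,  1.        ]])}
0.017
```

View pics/scene0.png

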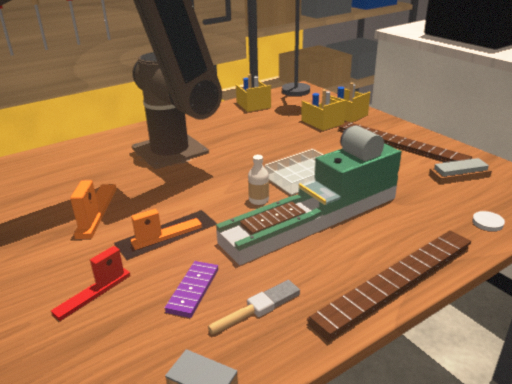

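View pics/side0.png

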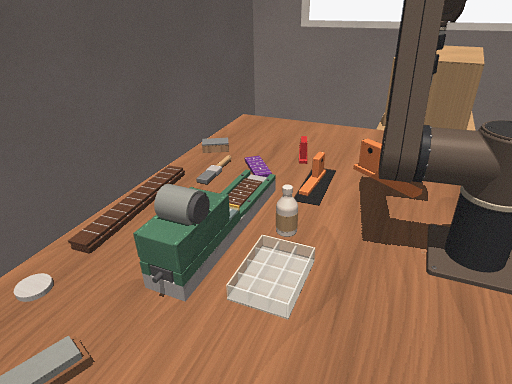

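View pics/wrist0.png

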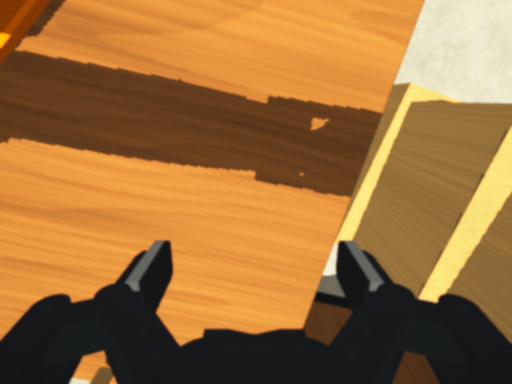

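Candidates in the scene view:
- Orange stick on the black mat at (150,230): chosen, as it is the smaller orange one and stands on the mat.
- Larger orange stick at (92,205).
- Red stick at (100,280).
- For the blank: the dark one on the infeed at (272,217), not the purple one at (192,288).

I'll check these in close crops.

```bash
cat > h.py <<'E'
import numpy as np, cv2
from plant import imaging
def ray(c,u,v):
    K=c["intrinsics"];T=c["cam_to_world"]
    d=np.array([(u-K[0,2])/K[0,0],-(v-K[1,2])/K[1,1],-1.]); return T[:3,3],T[:3,:3]@d
def onz(c,u,v,z):
    o,d=ray(c,u,v); return o+d*(z-o[2])/d[2]
def proj(c,p):
    T=c["cam_to_world"];K=c["intrinsics"];q=T[:3,:3].T@(np.array(p)-T[:3,3]);return K[0,2]+K[0,0]*q[0]/-q[2],K[1,2]-K[1,1]*q[1]/-q[2]
def tri(c1,p1,c2,p2):
    A=[];b=[]
    for c,p in((c1,p1),(c2,p2)):
        o,d=ray(c,*p);d/=np.linalg.norm(d);P=np.eye(3)-np.outer(d,d);A.append(P);b.append(P@o)
    A=np.vstack(A);b=np.hstack(b);x,r,_,_=np.linalg.lstsq(A,b,rcond=None);return x,np.sqrt(r/2)
E
python3 - <<'E'
import cv2
a=cv2.imread("pics/scene0.png");b=cv2.imread("pics/side0.png")
cv2.imwrite("pics/c1.png",cv2.resize(a[190:270,100:230],None,fx=6,fy=6,interpolation=cv2.INTER_CUBIC))
cv2.imwrite("pics/c2.png",cv2.resize(a[125:265,210:410],None,fx=4,fy=4,interpolation=cv2.INTER_CUBIC))
cv2.imwrite("pics/c3.png",cv2.resize(b[145:300,130:345],None,fx=3.7,fy=3.7,interpolation=cv2.INTER_CUBIC))
E
```

```text
(no output)
```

View pics/c1.png

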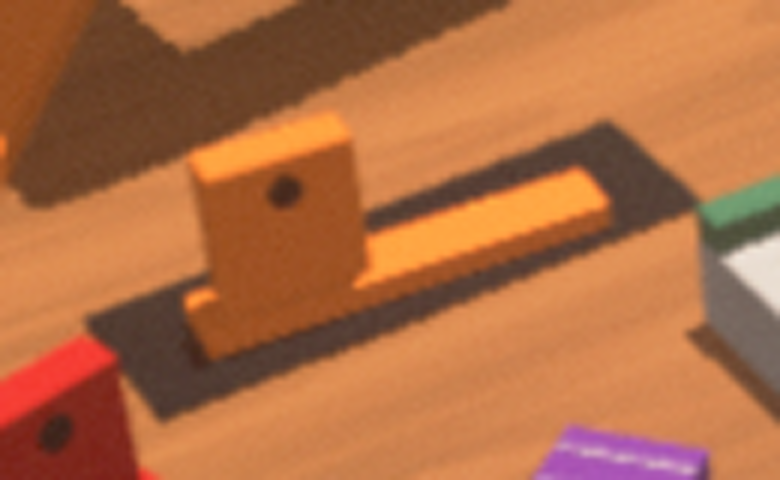

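View pics/c2.png

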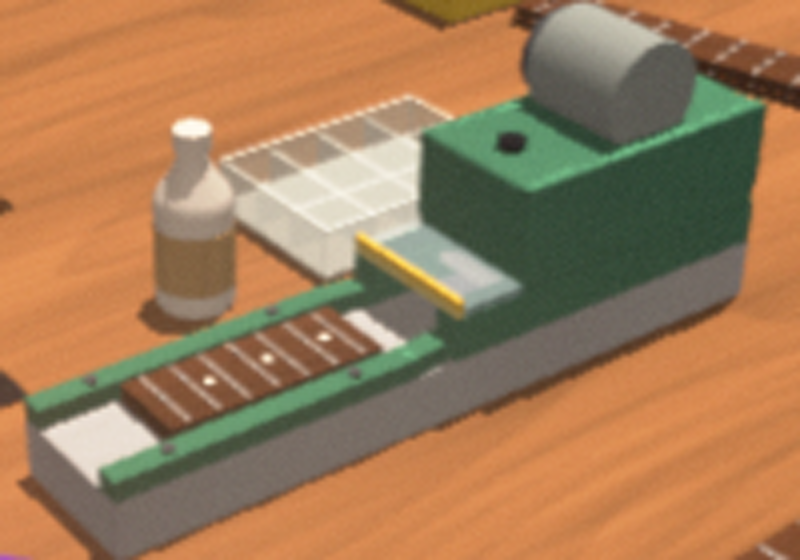

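View pics/c3.png

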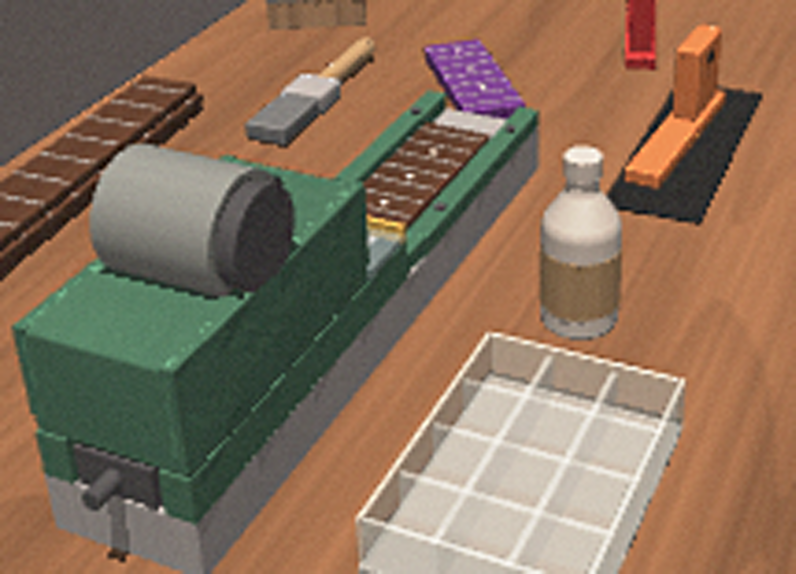

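```bash
python3 - <<'E'
from h import *
c=imaging.calibration("scene");s=imaging.calibration("side")
f=lambda p,sc,o:(p[0]/sc+o[0]-.5+.5/sc,p[1]/sc+o[1]-.5+.5/sc)
def show(n,ps,z,cc,sc,o):
    P=np.array([onz(cc,*f(p,sc,o),z) for p in ps]); print(n,P[:,:2].round(4).tolist(),"lens",np.linalg.norm(P-np.roll(P,-1,0),axis=1).round(4)," ctr",P.mean(0)[:2].round(4)); return P
show("mat",[(87,318),(163,420),(700,197),(607,120)],.003,c,6,(100,190))
show("handle top",[(203,183),(354,142),(335,112),(187,157)],.081,c,6,(100,190))
show("nose top",[(580,168),(610,203)],.015,c,6,(100,190))
show("blank",[(122,385),(175,432),(383,350),(330,308)],.054,c,4,(210,125))
show("housing top",[(420,133),(530,190),(765,105)],.14,c,4,(210,125))
show("saw base",[(125,558),(742,298)],0,c,4,(210,125))
show("rail near outer",[(105,494),(440,338)],.054,c,4,(210,125))
show("rail far outer",[(27,402),(358,282)],.054,c,4,(210,125))
show("yellow bar",[(357,235),(463,305)],.072,c,4,(210,125))
# side
show("S mat",[(608,207),(706,223),(762,93)],.003,s,3.7,(130,145))
show("S handle top",[(677,45),(702,49),(720,31),(697,25)],.081,s,3.7,(130,145))
show("S nose top",[(627,174),(659,181)],.015,s,3.7,(130,145))
show("S housing",[(14,327),(174,374),(366,184)],.14,s,3.7,(130,145))
show("S blank rear",[(427,124),(491,138)],.054,s,3.7,(130,145))
show("S rail start outer",[(432,94),(539,112)],.054,s,3.7,(130,145))
show("S glue base",[(579,325)],.0,s,3.7,(130,145))
show("S box top",[(495,333),(686,380),(357,518)],.04,s,3.7,(130,145))
show("glue base",[(195,300)],.0,c,4,(210,125))
E
```

```text
mat [[0.3862, -0.3294], [0.4658, -0.3287], [0.4566, -0.0895], [0.3808, -0.0923]] lens [0.0796 0.2394 0.0758 0.2371]  ctr [ 0.4224 -0.21  ]
handle top [[0.4399, -0.2898], [0.4477, -0.2317], [0.4234, -0.2288], [0.4193, -0.288]] lens [0.0586 0.0244 0.0594 0.0207]  ctr [ 0.4326 -0.2596]
nose top [[0.4239, -0.1275], [0.4542, -0.1298]] lens [0.0304 0.0304]  ctr [ 0.4391 -0.1287]
blank [[0.5509, -0.0762], [0.6081, -0.0774], [0.6116, 0.0695], [0.5556, 0.0731]] lens [0.0572 0.1469 0.0562 0.1494]  ctr [ 0.5815 -0.0027]
housing top [[0.5342, 0.159], [0.6299, 0.1626], [0.6349, 0.3586]] lens [0.0957 0.1961 0.2235]  ctr [0.5997 0.2267]
saw base [[0.6277, -0.1259], [0.6405, 0.356]] lens [0.4821 0.4821]  ctr [0.6341 0.1151]
rail near outer [[0.6333, -0.1396], [0.6216, 0.1053]] lens [0.2452 0.2452]  ctr [ 0.6274 -0.0172]
rail far outer [[0.5332, -0.1298], [0.5415, 0.1063]] lens [0.2363 0.2363]  ctr [ 0.5374 -0.0117]
yellow bar [[0.5189, 0.1231], [0.6227, 0.1213]] lens [0.1039 0.1039]  ctr [0.5708 0.1222]
S mat [[0.4558, -0.0864], [0.3784, -0.0912], [0.3881, -0.3306]] lens [0.0775 0.2397 0.2534]  ctr [ 0.4074 -0.1694]
S handle top [[0.4462, -0.2363], [0.4245, -0.2358], [0.4196, -0.2781], [0.4414, -0.2838]] lens [0.0217 0.0426 0.0226 0.0477]  ctr [ 0.4329 -0.2585]
S nose top [[0.4518, -0.1217], [0.4248, -0.1202]] lens [0.027 0.027]  ctr [ 0.4383 -0.1209]
S housing [[0.636, 0.3591], [0.5364, 0.3612], [0.5339, 0.1604]] lens [0.0996 0.2008 0.2234]  ctr [0.5688 0.2936]
S blank rear [[0.6053, -0.0748], [0.5484, -0.0714]] lens [0.0569 0.0569]  ctr [ 0.5769 -0.0731]
S rail start outer [[0.6243, -0.1258], [0.5293, -0.127]] lens [0.095 0.095]  ctr [ 0.5768 -0.1264]
S glue base [[0.4267, 0.0661]] lens [0.]  ctr [0.4267 0.0661]
S box top [[0.4558, 0.1463], [0.3315, 0.1475], [0.4614, 0.3244]] lens [0.1244 0.2195 0.1782]  ctr [0.4162 0.2061]
glue base [[0.4254, 0.06]] lens [0.]  ctr [0.4254 0.06  ]
```

Pixel findings in the crops:
- **Stick:** c1 shows the small orange stick on the mat, handle top around (165,211) scene px and nose around (199,221).
- **Saw and blank:** c2 and c3 show the dark blank between the green rails, feeding roughly along +y.
- **Mouth:** about (0.581, 0.112), heading about 88.9°.

Next I move above the stick for a wrist view.

>>> send_rows:
  rows:
    - [0.9, 1, 0, 0.211]
    - [0.9, 1, 0, 0.211]
    - [0.9, 1, 0, 0.211]
    - [0.9, 1, 0, 0.211]
    - [0.9, 1, 0, 0.211]
    - [0.9, 1, 0, 0.211]
    - [0.9, 1, 0, 0.211]
    - [0.9, 1, 0, 0.211]
    - [0.9, 1, 0, 0.211]
    - [0.9, 1, 0, 0.211]
  jaw: 0

```text
time: 1.4
eef_pos: [0.4322, -0.356, 0.2482]
tcp_rot: [0.708, 0.706, -0.0, -0.0]
contact_force: [-0.3, -0.5, -0.6]
opening: 1.0
```

>>> send_rows:
  rows:
    - [0, 0.2, -0.1, 0]
    - [0, 0.2, -0.1, 0]
    - [0, 0.2, -0.1, 0]
    - [0, 0.2, -0.1, 0]

```text
time: 1.9
eef_pos: [0.4334, -0.2968, 0.2198]
tcp_rot: [0.708, 0.706, -0.0, 0.001]
contact_force: [0.3, 0.2, 0.7]
opening: 1.002
```

```bash
python3 - <<'E'
from h import *
from plant import monitor
s=monitor.get_state();print(s["time"],s["eef_pos"],s["tcp_rot"],s["contact_force"])
c=imaging.calibration("wrist");im=imaging.read_camera("wrist")
cv2.imwrite("pics/w1.png",cv2.resize(im[:,:,::-1],None,fx=1.5,fy=1.5))
cv2.imwrite("pics/w1raw.png",im[:,:,::-1]);np.save("w1.npy",c["cam_to_world"])
E
```

```text
1.9 [ 0.43343653 -0.29681662  0.21980679] [ 7.08098452e-01  7.06112122e-01 -1.20084439e-04  1.49627454e-03] [0.25904253 0.15420192 0.65247866]
```

View pics/w1.png

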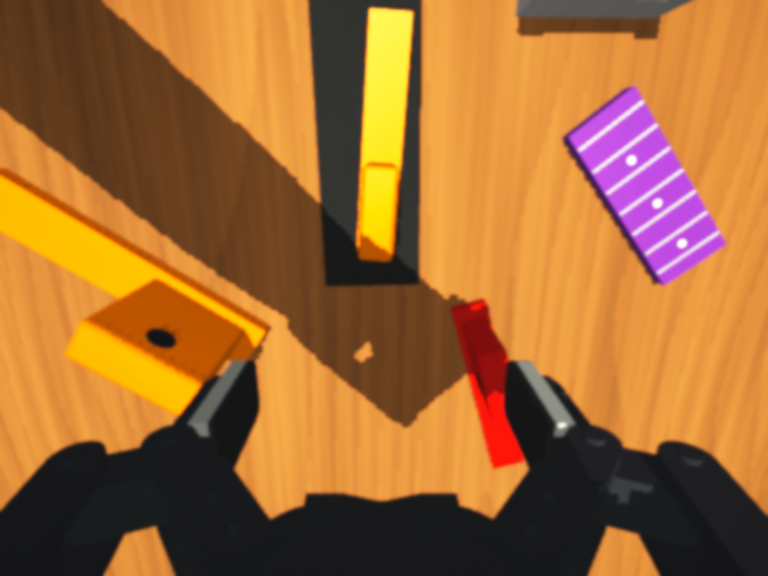

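w1 shows, under the camera, the orange stick on the mat: handle top at about (378,212) and nose at (391,10) in the 1.5x picture. The big orange stick at left and the red one at (490,380) are the decoys.

```bash
python3 - <<'E'
from h import *
c=imaging.calibration("wrist");c["cam_to_world"]=np.load("w1.npy")
g=lambda p,z:onz(c,p[0]/1.5-.17,p[1]/1.5-.17,z)
H=[g(p,.081) for p in [(365,164),(399,167),(391,262),(358,258)]]
N=[g(p,.015) for p in [(369,8),(413,12)]]; print(np.round(H,4)[:,:2],np.mean(H,0).round(4)); print(np.round(N,4)[:,:2],np.mean(N,0).round(4))
for a,b,z in [((413,12),(403,167),.015),((369,8),(361,164),.015),((399,167),(391,262),.081),((365,164),(358,258),.081)]:
    d=g(a,z)-g(b,z);print(np.degrees(np.arctan2(d[1],d[0])) %180)
M=[g(p,.003) for p in [(327,285),(418,283)]];print(np.round(M,4)[:,:2])
E
```

```text
[[ 0.4248 -0.2278]
 [ 0.4453 -0.2296]
 [ 0.4407 -0.2887]
 [ 0.4194 -0.286 ]] [ 0.4326 -0.258   0.081 ]
[[ 0.4267 -0.1282]
 [ 0.4566 -0.1307]] [ 0.4416 -0.1294  0.015 ]
86.87314291261748
85.92720356883713
85.54456307843083
84.71995976278133
[[ 0.3882 -0.3294]
 [ 0.4655 -0.3279]]
```

>>> send_rows:
  rows:
    - [0, 0.126, -0.2, -0.0107]
    - [0, 0.126, -0.2, -0.0107]
    - [0, 0.126, -0.35, -0.0107]
    - [0, 0.126, -0.35, -0.0107]
    - [0, 0.126, -0.35, -0.0107]
    - [0, 0.126, -0.35, -0.0107]

```text
time: 2.7
eef_pos: [0.4342, -0.2587, 0.1158]
tcp_rot: [0.731, 0.682, 0.0, 0.002]
contact_force: [-0.9, 0.2, -0.2]
opening: 0.996
```

```bash
python3 - <<'E'
from h import *
from plant import monitor
s=monitor.get_state();print(s["time"],s["eef_pos"],s["tcp_rot"],s["contact_force"])
print(2*np.degrees(np.arctan2(s["tcp_rot"][1],s["tcp_rot"][0])))
im=imaging.read_camera("wrist")
cv2.imwrite("pics/w2.png",cv2.resize(im[:,:,::-1],None,fx=1.5,fy=1.5))
E
```

```text
2.7 [ 0.43424644 -0.25872647  0.11583929] [7.30941113e-01 6.82436887e-01 1.53493726e-04 2.22731815e-03] [-0.88810349  0.23552546 -0.19621073]
86.06899615989371
```

View pics/w2.png

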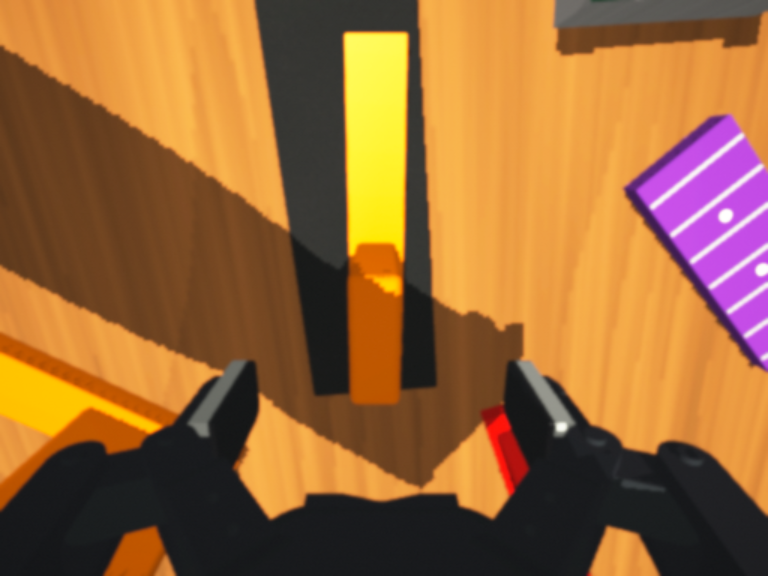

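w2 shows the stick exactly aligned, with its handle at column 376 and the fingers' midpoint at 382. Now I descend.

>>> send_rows:
  rows:
    - [-0.004, 0, -0.12, 0]
    - [-0.004, 0, -0.2, 0]
    - [-0.004, 0, -0.24, 0]
    - [-0.004, 0, -0.24, 0]
    - [-0.004, 0, -0.24, 0]

```text
time: 3.38
eef_pos: [0.4326, -0.258, 0.0426]
tcp_rot: [0.731, 0.683, 0.0, 0.001]
contact_force: [0.4, 0.2, 0.5]
opening: 1.001
```

>>> send_rows:
  rows:
    - [0, 0, 0, 0]
    - [0, 0, 0, 0]
    - [0, 0, 0, 0]
    - [0, 0, 0, 0]
    - [0, 0, 0, 0]
    - [0, 0, 0, 0]
    - [0, 0, 0, 0]
    - [0, 0, 0, 0]
  jaw: 1
  newtons: 110

```text
time: 4.38
eef_pos: [0.4321, -0.2575, 0.0417]
tcp_rot: [0.731, 0.682, 0.0, 0.0]
contact_force: [0.4, -0.4, 5.2]
opening: 0.248
```

>>> send_rows:
  rows:
    - [0, 0, 0.1, 0]
    - [0, 0, 0.2, 0]
    - [0, 0, 0.3, 0]
    - [0, 0, 0.4, 0]
    - [0, 0, 0.4, 0]
    - [0, 0, 0.4, 0]

```text
time: 5.12
eef_pos: [0.4308, -0.2564, 0.1593]
tcp_rot: [0.731, 0.682, -0.0, -0.002]
contact_force: [-0.3, -0.6, -1.3]
opening: 0.241
```

```bash
python3 - <<'E'
from h import *
from plant import monitor
s=monitor.get_state();print(s["time"],s["eef_pos"],s["tcp_rot"],s["contact_force"],s["wrist_torque"])
im=imaging.read_camera("side");cv2.imwrite("pics/s3.png",cv2.resize(im[:,:,::-1],None,fx=1.5,fy=1.5))
im=imaging.read_camera("scene");cv2.imwrite("pics/sc3.png",cv2.resize(im[:,:,::-1],None,fx=1.5,fy=1.5))
E
```

```text
5.125 [ 0.4308196  -0.25637725  0.15933021] [ 7.30895532e-01  6.82487439e-01 -1.39978697e-04 -1.61168084e-03] [-0.2960574  -0.56341828 -1.32057495] [ 0.04435005  0.02335851 -0.03002392]
```

View pics/s3.png

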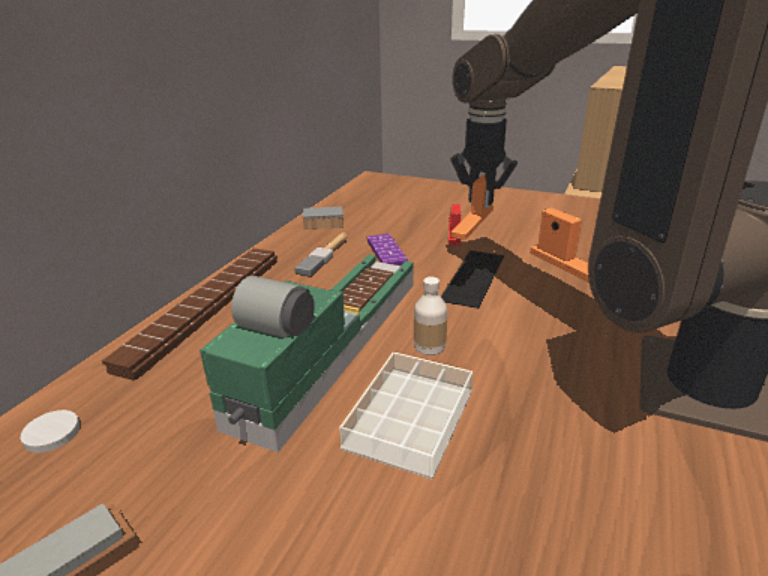

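View pics/sc3.png

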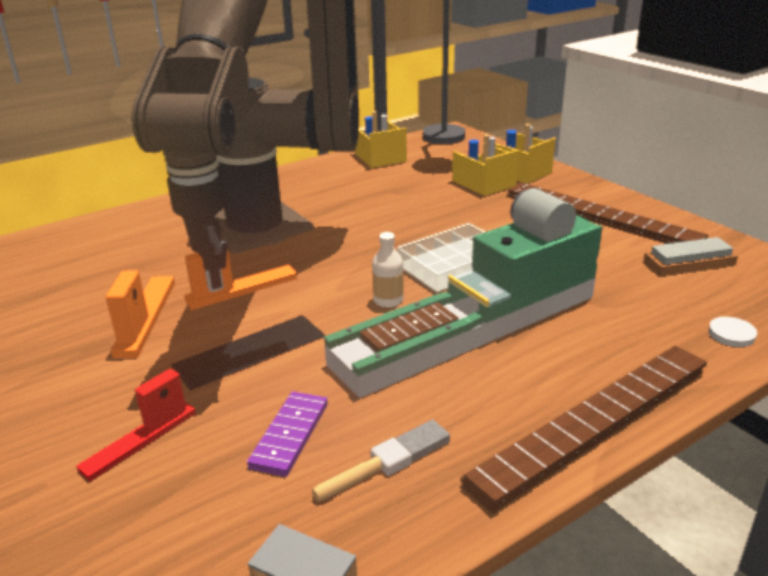

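```bash
python3 - <<'E'
import cv2
a=cv2.imread("pics/sc3.png");b=cv2.imread("pics/s3.png")
x=cv2.resize(a[230:330,170:310],None,fx=4,fy=4);y=cv2.resize(b[190:255,430:510],None,fx=6,fy=6)
cv2.imwrite("pics/n1.png",x);cv2.imwrite("pics/n2.png",y)
E
```

```text
(no output)
```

View pics/n1.png

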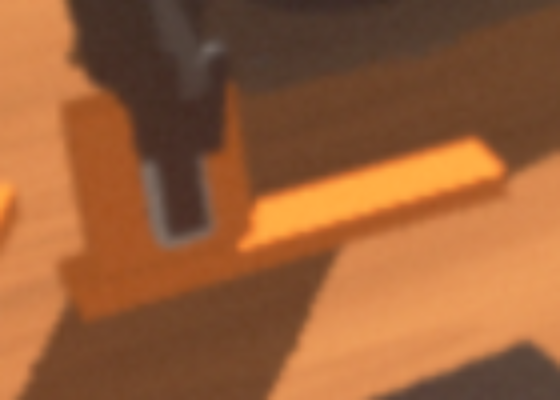

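View pics/n2.png

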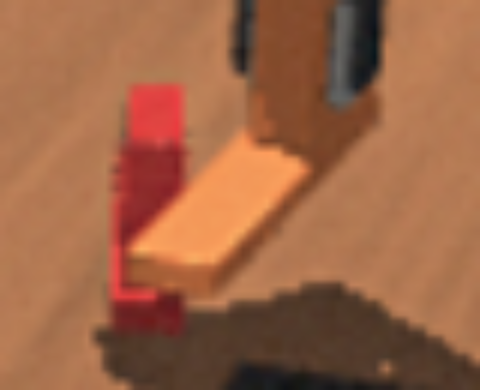

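```bash
python3 - <<'E'
from h import *
c=imaging.calibration("scene");s=imaging.calibration("side")
f=lambda p,k,o:((p[0]/k+o[0])/1.5-.2,(p[1]/k+o[1])/1.5-.2)
A=lambda p:f(p,4,(170,230));B=lambda p:f(p,6,(430,190))
for a,b in [((506,172),(128,254)),((475,138),(212,268)),((506,190),(130,286)) ]:
    print(tri(c,A(a),s,B(b)))
# tail bottom near corner predicted x ~ .44; use scene ray at y=-.2975
o,d=ray(c,*A((83,320)));t=(-.2975-o[1])/d[1];print(o+d*t)
E
```

```text
(array([ 0.4534215 , -0.12838644,  0.13160906]), array([0.00033501]))
(array([ 0.42502715, -0.12624524,  0.13283372]), array([0.00116245]))
(array([ 0.45151596, -0.12763657,  0.12179036]), array([0.00111031]))
[ 0.43657093 -0.2975      0.11858541]
```

The stick is level, with the nose top at z≈0.132 and the underside 38.7 mm below the TCP. I move in behind the blank, above the infeed.

>>> send_rows:
  rows:
    - [0.16, 0.1, 0, 0.0078]
    - [0.32, 0.1, 0, 0.0078]
    - [0.48, 0.1, 0, 0.0078]
    - [0.48, 0.1, 0, 0.0078]
    - [0.48, 0.1, 0, 0.0078]
    - [0.48, 0.1, -0.1, 0.0078]
    - [0.48, 0.1, -0.2, 0.0078]
    - [0.48, 0.1, -0.23, 0.0078]
    - [0.48, 0.1, -0.23, 0.0078]
    - [0.48, 0.1, -0.23, 0.0078]

```text
time: 6.48
eef_pos: [0.5764, -0.2278, 0.094]
tcp_rot: [0.714, 0.7, 0.0, 0.001]
contact_force: [-0.5, 1.0, -0.7]
opening: 0.239
```

```bash
python3 - <<'E'
from h import *
from plant import monitor
s=monitor.get_state();print(s["time"],s["eef_pos"],s["tcp_rot"],s["contact_force"],2*np.degrees(np.arctan2(s["tcp_rot"][1],s["tcp_rot"][0])))
im=imaging.read_camera("wrist");cv2.imwrite("pics/w4.png",cv2.resize(im[:,:,::-1],None,fx=1.5,fy=1.5))
im=imaging.read_camera("scene");cv2.imwrite("pics/sc4.png",cv2.resize(im[150:290,150:350,::-1],None,fx=4,fy=4))
E
```

```text
6.475 [ 0.57642001 -0.22782947  0.09399055] [7.14062007e-01 7.00081172e-01 3.31509777e-04 1.30104956e-03] [-0.49374762  1.00799825 -0.74677233] 88.8671348861987
```

View pics/w4.png

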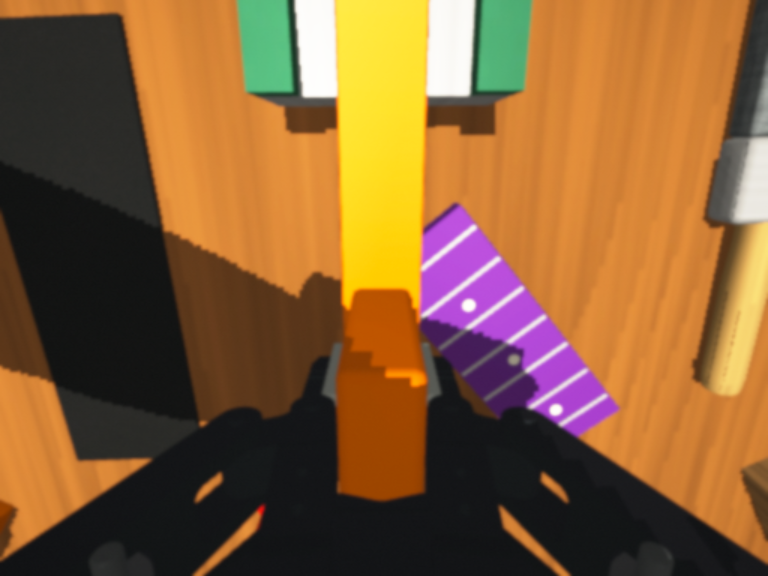

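View pics/sc4.png

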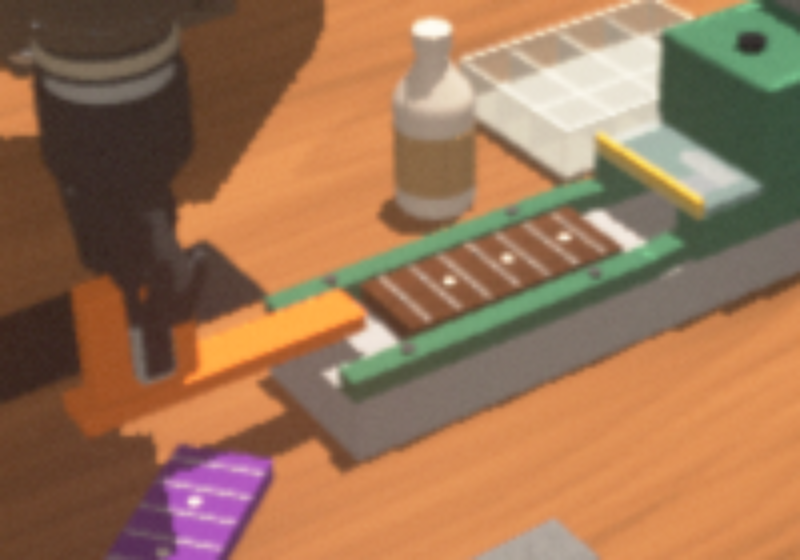

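w4 shows the nose bar centred between the rails (white gaps equal), and sc4 shows the nose just behind the blank's tail. I lower, then start pushing.

>>> send_rows:
  rows:
    - [0, 0, -0.02, 0]
    - [0, 0, -0.04, 0]
    - [0, 0, -0.04, 0]
    - [0, 0, -0.04, 0]
    - [0, 0, -0.04, 0]
    - [0, 0, -0.04, 0]

```text
time: 7.32
eef_pos: [0.5759, -0.2273, 0.0805]
tcp_rot: [0.714, 0.7, 0.0, 0.0]
contact_force: [-0.6, 0.2, -0.7]
opening: 0.246
```

>>> send_rows:
  rows:
    - [0, 0.03, 0, 0]
    - [0.001, 0.06, 0, 0]
    - [0.002, 0.09, 0, 0]
    - [0.002, 0.12, 0, 0]
    - [0.003, 0.15, 0, 0]
    - [0.003, 0.18, 0, 0]
    - [0.004, 0.2, 0, 0]
    - [0.004, 0.22, 0, 0]
    - [0.005, 0.24, 0, 0]
    - [0.005, 0.26, 0, 0]

```text
time: 8.57
eef_pos: [0.5773, -0.149, 0.0803]
tcp_rot: [0.714, 0.7, 0.0, 0.0]
contact_force: [0.3, -1.4, -0.7]
opening: 0.243
```

```bash
python3 - <<'E'
from h import *
from plant import monitor
s=monitor.get_state();print(s["time"],s["eef_pos"],s["contact_force"])
im=imaging.read_camera("wrist");cv2.imwrite("pics/w5.png",cv2.resize(im[:,:,::-1],None,fx=1.5,fy=1.5))
im=imaging.read_camera("scene");cv2.imwrite("pics/sc5.png",cv2.resize(im[150:290,150:350,::-1],None,fx=4,fy=4))
E
```

```text
8.575 [ 0.57728592 -0.14895324  0.08033474] [ 0.26238021 -1.36799279 -0.72470583]
```

View pics/w5.png

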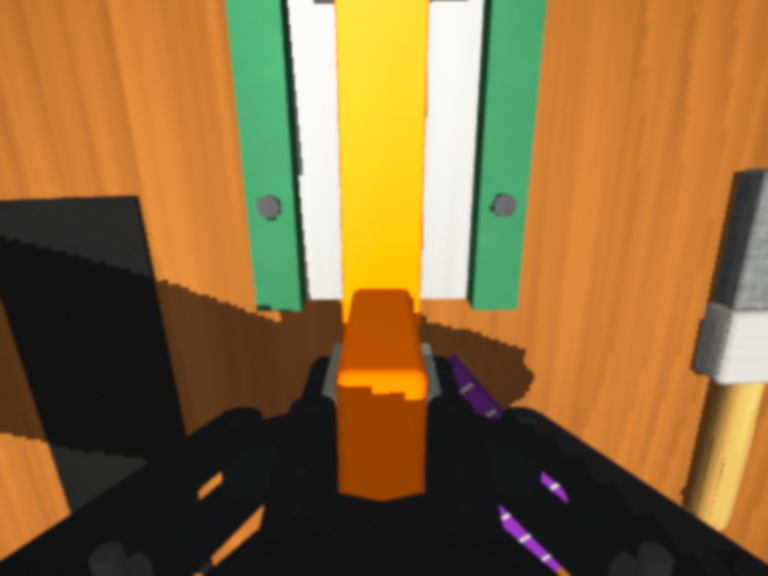

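View pics/sc5.png

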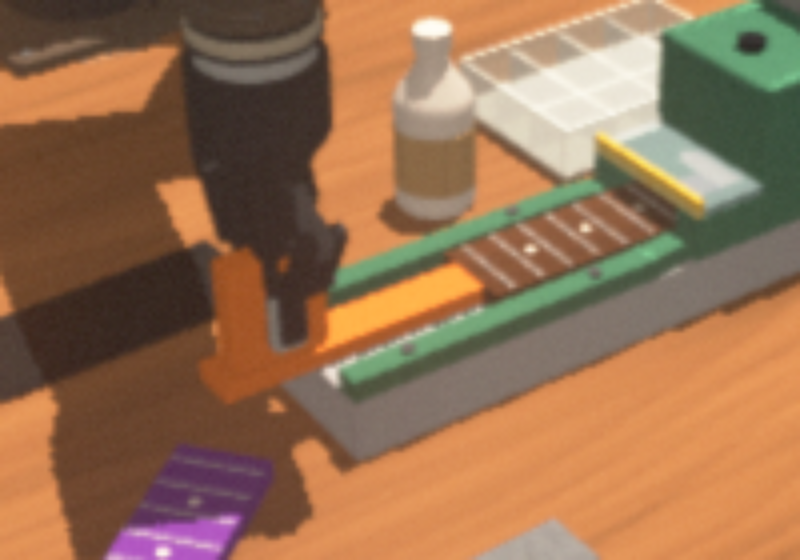

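w5 and sc5 show the blank entering the mouth straight, with the nose flush on its tail (around (465,270) in sc5). I continue through the shoe.

>>> send_rows:
  rows:
    - [0, 0.025, 0, 0]
    - [0.001, 0.05, 0, 0]
    - [0.001, 0.075, 0, 0]
    - [0.002, 0.1, 0, 0]
    - [0.002, 0.12, 0, 0]
    - [0.003, 0.14, 0, 0]

```text
time: 9.43
eef_pos: [0.5781, -0.1068, 0.0803]
tcp_rot: [0.714, 0.7, -0.0, -0.0]
contact_force: [0.2, -1.0, -1.3]
opening: 0.246
```

>>> send_rows:
  rows:
    - [0, 0.02, 0, 0]
    - [0.001, 0.04, 0, 0]
    - [0.001, 0.06, 0, 0]
    - [0.002, 0.08, 0, 0]
    - [0.002, 0.1, 0, 0]
    - [0.003, 0.12, 0, 0]

```text
time: 10.18
eef_pos: [0.5798, -0.0732, 0.0811]
tcp_rot: [0.714, 0.701, -0.001, 0.002]
contact_force: [-1.3, -7.0, -0.2]
opening: 0.24
```

>>> send_rows:
  rows:
    - [0, 0.02, 0, 0]
    - [0.001, 0.04, 0, 0]
    - [0.001, 0.06, 0, 0]
    - [0.002, 0.08, 0, 0]

```text
time: 10.68
eef_pos: [0.5804, -0.0491, 0.0811]
tcp_rot: [0.714, 0.701, -0.001, 0.002]
contact_force: [-0.7, -7.2, 0.4]
opening: 0.246
```

>>> send_rows:
  rows:
    - [0, 0.02, 0, 0]
    - [0.001, 0.04, 0, 0]
    - [0.001, 0.06, 0, 0]
    - [0.002, 0.08, 0, 0]
    - [0.002, 0.1, 0, 0]

```text
time: 11.3
eef_pos: [0.581, -0.0191, 0.081]
tcp_rot: [0.714, 0.701, -0.001, 0.002]
contact_force: [-0.3, -7.3, -0.7]
opening: 0.245
```

>>> send_rows:
  rows:
    - [0, 0.007, 0, 0]
    - [0, 0.014, 0, 0]

```text
time: 11.55
eef_pos: [0.5809, -0.0149, 0.081]
tcp_rot: [0.714, 0.701, -0.001, 0.002]
contact_force: [-0.0, -7.4, 0.4]
opening: 0.248
```

```bash
python3 - <<'E'
from h import *
from plant import monitor
for i in range(3):
    s=monitor.get_state();print(s["time"],s["eef_pos"],s["contact_force"],s["wrist_torque"])
    if i==0: im=imaging.read_camera("wrist");cv2.imwrite("pics/w6.png",cv2.resize(im[:,:,::-1],None,fx=1.5,fy=1.5))
    if i==1: im=imaging.read_camera("scene");cv2.imwrite("pics/sc6.png",cv2.resize(im[150:290,150:350,::-1],None,fx=4,fy=4))
E
```

```text
11.55 [ 0.58094687 -0.0149273   0.08102337] [-0.02734493 -7.41514424  0.37305821] [-1.1947021   0.02827549 -0.0551781 ]
11.6 [ 0.58093276 -0.01464092  0.08100304] [-1.04360096 -4.98111812 -0.77502554] [-1.04639965  0.00721232 -0.0413025 ]
11.65 [ 0.58092982 -0.01464834  0.08098375] [-0.31053541 -5.66270269 -1.51891482] [-1.08490262 -0.00552172 -0.08193979]
```

View pics/w6.png

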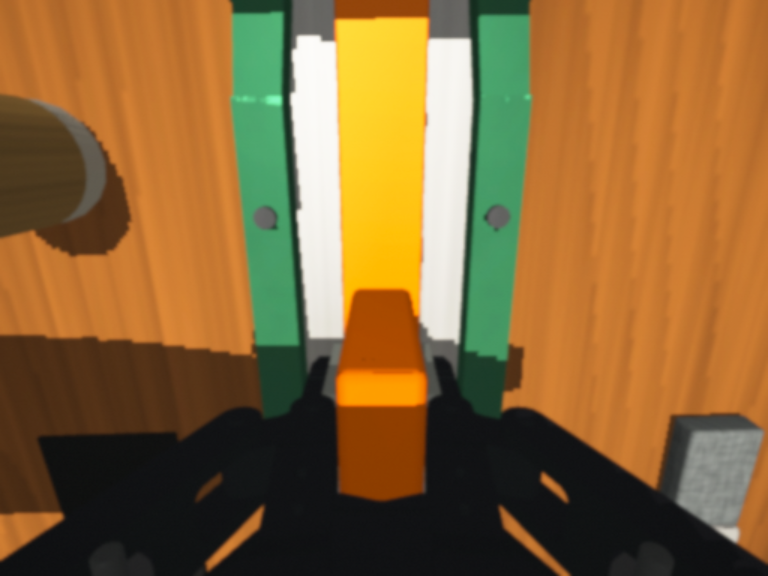

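View pics/sc6.png

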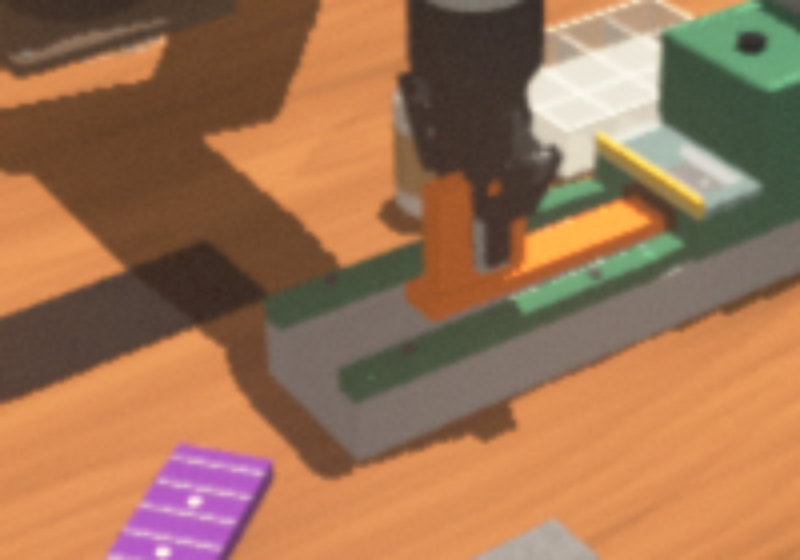

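Drag is about 7.3 N with the nose at the mouth plane. From here I go in small steps, watching the force.

>>> send_rows:
  rows:
    - [0, 0.005, 0, 0]
    - [0, 0.01, 0, 0]
    - [0, 0.015, 0, 0]
    - [0, 0.02, 0, 0]

```text
time: 12.15
eef_pos: [0.581, -0.009, 0.081]
tcp_rot: [0.714, 0.7, -0.001, 0.002]
contact_force: [-0.3, -8.1, 0.0]
opening: 0.248
```

>>> send_rows:
  rows:
    - [0, 0.005, 0, 0]
    - [0, 0.01, 0, 0]

```text
time: 12.4
eef_pos: [0.581, -0.006, 0.081]
tcp_rot: [0.714, 0.7, -0.001, 0.002]
contact_force: [1.1, -7.8, -0.2]
opening: 0.243
```

>>> send_rows:
  rows:
    - [0, 0.005, 0, 0]
    - [0, 0.01, 0, 0]

```text
time: 12.65
eef_pos: [0.581, -0.003, 0.081]
tcp_rot: [0.714, 0.7, -0.001, 0.002]
contact_force: [0.5, -7.4, 0.3]
opening: 0.242
```

>>> send_rows:
  rows:
    - [0, 0.005, 0, 0]
    - [0, 0.01, 0, 0]

```text
time: 12.9
eef_pos: [0.581, 0.0, 0.081]
tcp_rot: [0.714, 0.7, -0.001, 0.002]
contact_force: [-0.7, -6.7, -0.7]
opening: 0.246
```

>>> send_rows:
  rows:
    - [0, 0.005, 0, 0]
    - [0, 0.01, 0, 0]

```text
time: 13.15
eef_pos: [0.581, 0.003, 0.081]
tcp_rot: [0.714, 0.7, -0.001, 0.002]
contact_force: [1.8, -7.3, 0.2]
opening: 0.244
```

>>> send_rows:
  rows:
    - [0, 0.005, 0, 0]
    - [0, 0.01, 0, 0]

```text
time: 13.4
eef_pos: [0.5809, 0.006, 0.081]
tcp_rot: [0.714, 0.7, -0.001, 0.002]
contact_force: [-0.5, -6.5, -0.8]
opening: 0.245
```

>>> send_rows:
  rows:
    - [0, 0.005, 0, 0]
    - [0, 0.01, 0, 0]

```text
time: 13.65
eef_pos: [0.5809, 0.009, 0.081]
tcp_rot: [0.714, 0.7, -0.001, 0.002]
contact_force: [0.5, -7.4, -0.1]
opening: 0.242
```

>>> send_rows:
  rows:
    - [0, 0.005, 0, 0]
    - [0, 0.01, 0, 0]

```text
time: 13.9
eef_pos: [0.5809, 0.012, 0.081]
tcp_rot: [0.714, 0.7, -0.001, 0.002]
contact_force: [-0.9, -6.5, -0.6]
opening: 0.244
```

>>> send_rows:
  rows:
    - [0, 0.005, 0, 0]
    - [0, 0.008, 0, 0]

```text
time: 14.15
eef_pos: [0.5809, 0.0145, 0.081]
tcp_rot: [0.714, 0.7, -0.001, 0.002]
contact_force: [0.6, -7.0, -0.2]
opening: 0.241
```

>>> send_rows:
  rows:
    - [0, 0.005, 0, 0]
    - [0, 0.01, 0, 0]

```text
time: 14.4
eef_pos: [0.5809, 0.0174, 0.081]
tcp_rot: [0.714, 0.7, -0.001, 0.002]
contact_force: [-0.5, -7.3, -0.5]
opening: 0.247
```

>>> send_rows:
  rows:
    - [0, 0.005, 0, 0]
    - [0, 0.008, 0, 0]

```text
time: 14.65
eef_pos: [0.5809, 0.0199, 0.081]
tcp_rot: [0.714, 0.7, -0.001, 0.002]
contact_force: [0.0, -7.2, -0.4]
opening: 0.245
```

>>> send_rows:
  rows:
    - [0, 0.005, 0, 0]
    - [0, 0.008, 0, 0]

```text
time: 14.9
eef_pos: [0.581, 0.0221, 0.081]
tcp_rot: [0.714, 0.701, -0.001, 0.002]
contact_force: [-0.5, -7.9, 1.0]
opening: 0.243
```

>>> send_rows:
  rows:
    - [0, 0.004, 0, 0]
    - [0, 0.008, 0, 0]

```text
time: 15.15
eef_pos: [0.5812, 0.0236, 0.0813]
tcp_rot: [0.713, 0.701, -0.002, 0.003]
contact_force: [-0.1, -11.6, 1.3]
opening: 0.241
```

The force is rising, so the stop is touched. Small steps now.

>>> send_rows:
  rows:
    - [0, 0.004, 0, 0]

```text
time: 15.28
eef_pos: [0.5814, 0.0243, 0.0815]
tcp_rot: [0.713, 0.701, -0.002, 0.004]
contact_force: [-0.1, -11.9, 1.4]
opening: 0.243
```

>>> send_rows:
  rows:
    - [0, 0.002, 0, 0]
    - [0, 0.002, 0, 0]

```text
time: 15.52
eef_pos: [0.5814, 0.0246, 0.0815]
tcp_rot: [0.713, 0.701, -0.002, 0.004]
contact_force: [0.6, -11.7, 1.1]
opening: 0.244
```

>>> send_rows:
  rows:
    - [0, 0.004, 0, 0]
    - [0, 0.004, 0, 0]

```text
time: 15.78
eef_pos: [0.5816, 0.0254, 0.0817]
tcp_rot: [0.713, 0.701, -0.002, 0.004]
contact_force: [-0.2, -13.7, 0.8]
opening: 0.244
```

>>> send_rows:
  rows:
    - [0, 0.003, 0, 0]
    - [0, 0.003, 0, 0]

```text
time: 16.02
eef_pos: [0.5817, 0.0259, 0.0818]
tcp_rot: [0.713, 0.701, -0.002, 0.004]
contact_force: [-0.2, -15.4, 1.1]
opening: 0.246
```

Now 15.4 N, about 8 N over the drag. I hold it.

>>> send_rows:
  rows:
    - [0, 0, 0, 0]
    - [0, 0, 0, 0]
    - [0, 0, 0, 0]
    - [0, 0, 0, 0]
    - [0, 0, 0, 0]
    - [0, 0, 0, 0]

```text
time: 16.77
eef_pos: [0.5817, 0.0259, 0.0818]
tcp_rot: [0.713, 0.701, -0.002, 0.004]
contact_force: [0.1, -15.3, 1.4]
opening: 0.246
```

```bash
python3 - <<'E'
from h import *
from plant import monitor
for i in range(3):
    s=monitor.get_state();print(s["time"],s["eef_pos"],s["contact_force"],s["wrist_torque"])
    if i==0: im=imaging.read_camera("wrist");cv2.imwrite("pics/w7.png",cv2.resize(im[:,:,::-1],None,fx=1.5,fy=1.5))
    if i==1: im=imaging.read_camera("scene");cv2.imwrite("pics/sc7.png",cv2.resize(im[150:290,180:380,::-1],None,fx=4,fy=4))
E
```

```text
16.775 [0.5816946  0.02586113 0.08179601] [  0.05324024 -15.25222136   1.44522318] [-2.45868256  0.12278473  0.05398796]
16.825 [0.58169289 0.02587239 0.0817818 ] [ -0.551907   -14.11720316   1.53174495] [-2.47549168  0.05975688  0.03684349]
16.875 [0.58169321 0.02585471 0.08177107] [ -0.41801649 -14.54646489   1.24885923] [-2.48383932  0.03088738 -0.01900365]
```

View pics/sc7.png

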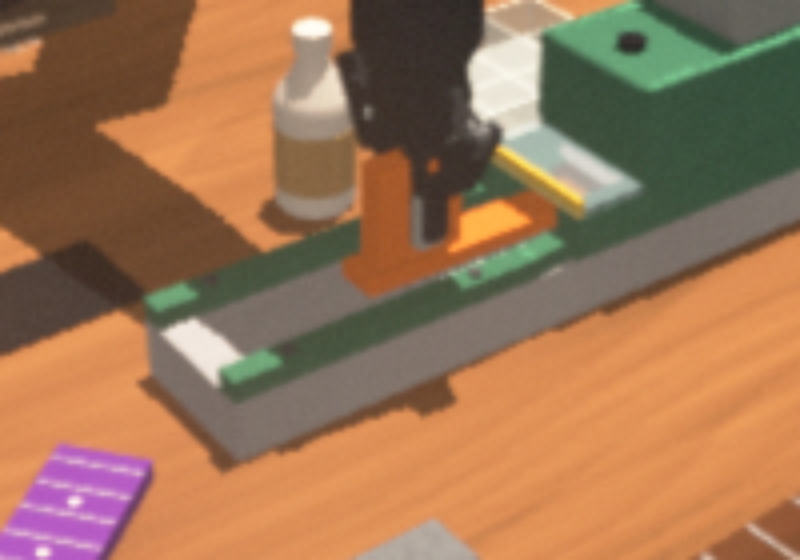

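View pics/w7.png

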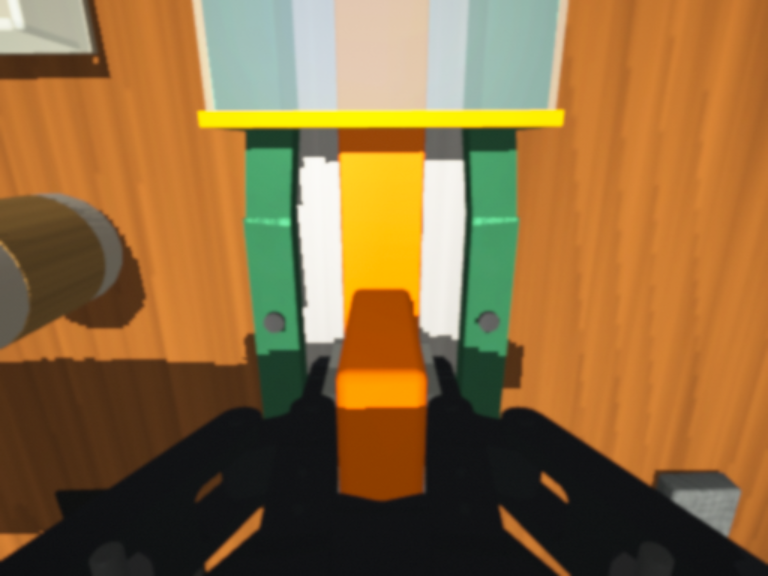

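The stick has pressed the stop for about 0.9 s. sc7 and w7 show it straight in the mouth, clear of the bottle at (40,250). Now I retract straight back.

>>> send_rows:
  rows:
    - [0, -0.01, 0, 0]
    - [0, -0.03, 0, 0]
    - [-0.001, -0.06, 0, 0]
    - [-0.002, -0.11, 0, 0]
    - [-0.004, -0.2, 0, 0]
    - [-0.006, -0.3, 0, 0]
    - [-0.008, -0.4, 0, 0]
    - [-0.01, -0.5, 0, 0]
    - [-0.012, -0.6, 0, 0]
    - [-0.014, -0.7, 0, 0]
    - [-0.016, -0.85, 0, 0]
    - [-0.016, -0.85, 0, 0]
    - [-0.016, -0.85, 0.1, 0]
    - [-0.016, -0.85, 0.25, 0]
    - [-0.016, -0.85, 0.25, 0]
    - [-0.016, -0.85, 0.25, 0]

```text
time: 18.88
eef_pos: [0.5749, -0.2238, 0.1545]
tcp_rot: [0.714, 0.7, -0.0, -0.001]
contact_force: [-0.9, -0.4, -2.4]
opening: 0.241
```

```bash
python3 - <<'E'
from h import *
from plant import monitor
s=monitor.get_state();print(s["time"],s["eef_pos"],s["tcp_rot"],s["contact_force"],2*np.degrees(np.arctan2(s["tcp_rot"][1],s["tcp_rot"][0])))
im=imaging.read_camera("scene");cv2.imwrite("pics/sc8.png",cv2.resize(im[130:290,130:350,::-1],None,fx=3.6,fy=3.6))
E
```

```text
18.875 [ 0.57489099 -0.22379149  0.15447777] [ 7.13798719e-01  7.00350503e-01 -1.20321916e-04 -7.40213287e-04] [-0.85872523 -0.39920189 -2.44298344] 88.91029496190774
```

View pics/sc8.png

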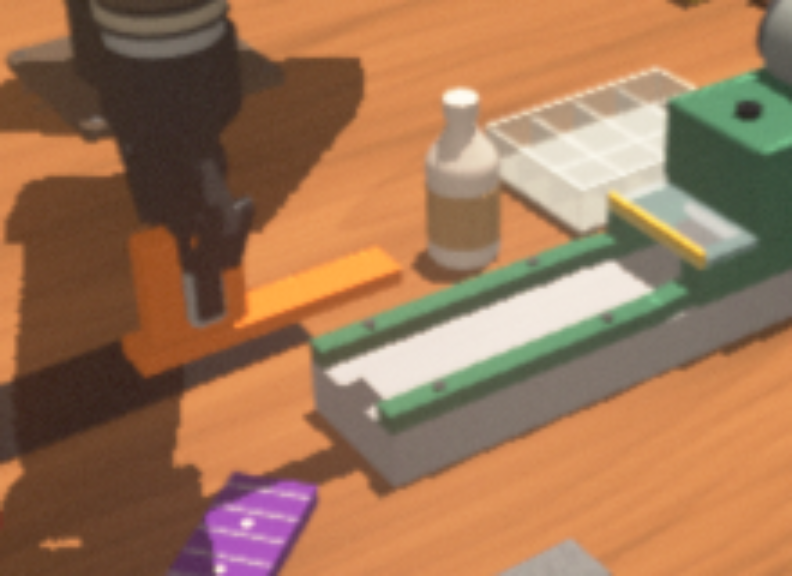

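sc8 shows an empty infeed: the blank is fully inside the saw and the stick is held level. Back to the mat.

>>> send_rows:
  rows:
    - [-0.16, -0.05, 0, 0]
    - [-0.32, -0.1, 0, 0]
    - [-0.48, -0.1, 0, 0]
    - [-0.48, -0.1, 0, 0]
    - [-0.48, -0.1, 0, 0]
    - [-0.48, -0.1, -0.15, 0]
    - [-0.48, -0.1, -0.3, 0]
    - [-0.48, -0.1, -0.34, 0]
    - [-0.48, -0.1, -0.34, 0]
    - [-0.48, -0.1, -0.34, 0]

```text
time: 20.18
eef_pos: [0.433, -0.2556, 0.0552]
tcp_rot: [0.714, 0.7, 0.0, 0.002]
contact_force: [0.4, -0.6, -1.2]
opening: 0.245
```

```bash
python3 - <<'E'
from h import *
from plant import monitor
s=monitor.get_state();print(s["time"],s["eef_pos"],s["tcp_rot"],s["contact_force"])
im=imaging.read_camera("scene");cv2.imwrite("pics/sc9.png",cv2.resize(im[150:280,80:230,::-1],None,fx=4.5,fy=4.5))
im=imaging.read_camera("side");cv2.imwrite("pics/s9.png",cv2.resize(im[100:220,250:390,::-1],None,fx=5,fy=5))
E
```

```text
20.175 [ 0.43303372 -0.25559315  0.05520481] [7.13822123e-01 7.00324593e-01 1.38193324e-04 1.84991905e-03] [ 0.44352297 -0.58788679 -1.15467957]
```

View pics/sc9.png

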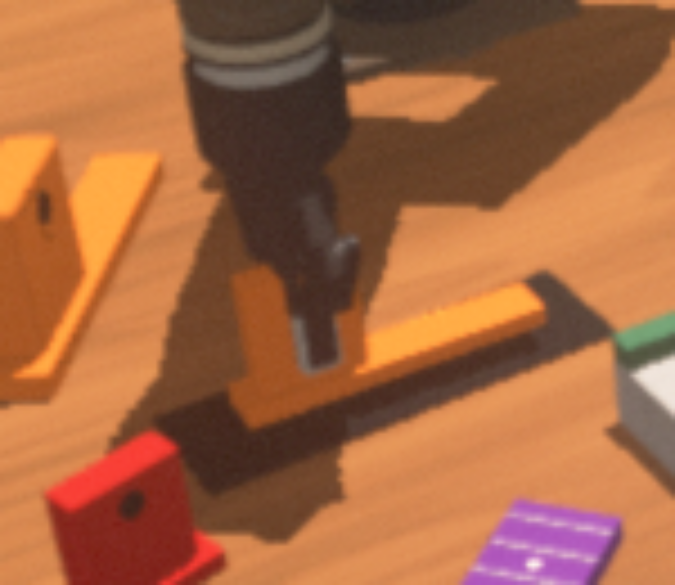

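View pics/s9.png

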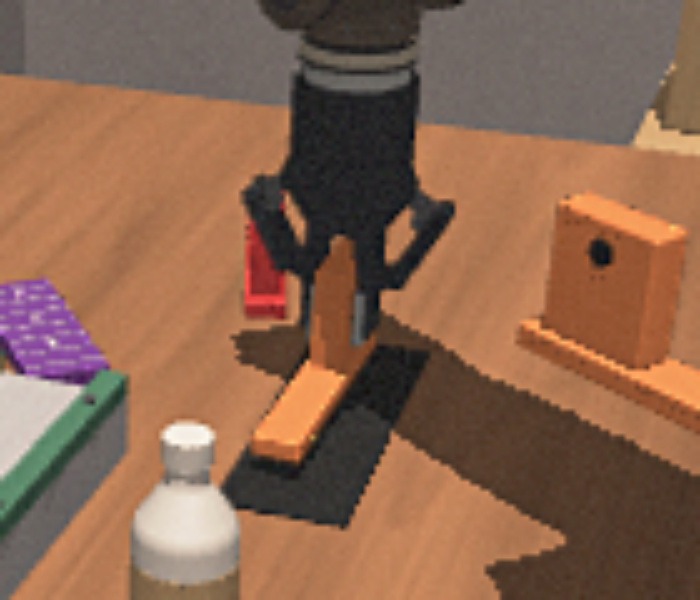

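The stick is level about 13 mm above the mat. I lower it, shifting 6 mm toward the mat's centre line.

>>> send_rows:
  rows:
    - [-0.02, 0, -0.015, 0]
    - [-0.02, 0, -0.025, 0]
    - [-0.02, 0, -0.033, 0]
    - [-0.02, 0, -0.038, 0]
    - [-0.02, 0, -0.038, 0]
    - [-0.02, 0, -0.038, 0]

```text
time: 21.02
eef_pos: [0.4255, -0.2545, 0.0419]
tcp_rot: [0.714, 0.7, -0.0, -0.0]
contact_force: [0.3, -0.2, -1.4]
opening: 0.244
```

>>> send_rows:
  rows:
    - [0, 0, -0.003, 0]
    - [0, 0, -0.003, 0]
    - [0, 0, -0.003, 0]

```text
time: 21.4
eef_pos: [0.4256, -0.2546, 0.0417]
tcp_rot: [0.714, 0.7, -0.0, -0.0]
contact_force: [-2.6, 2.3, 5.7]
opening: 0.241
```

Contact with the mat (5.7 N upward). I release, then rise.

>>> send_rows:
  rows:
    - [0, 0, 0, 0]
    - [0, 0, 0, 0]
    - [0, 0, 0, 0]
    - [0, 0, 0, 0]
    - [0, 0, 0, 0]
    - [0, 0, 0, 0]
    - [0, 0, 0, 0]
    - [0, 0, 0, 0]
  jaw: 0

```text
time: 22.4
eef_pos: [0.4255, -0.2545, 0.041]
tcp_rot: [0.714, 0.7, -0.0, 0.0]
contact_force: [-0.1, 0.5, -0.2]
opening: 1.002
```

>>> send_rows:
  rows:
    - [0, 0, 0.03, 0]
    - [0, 0, 0.1, 0]
    - [0, 0, 0.2, 0]
    - [0, 0, 0.35, 0]
    - [0, 0, 0.5, 0]
    - [0, 0, 0.5, 0]
    - [0, 0, 0.5, 0]

```text
time: 23.28
eef_pos: [0.4252, -0.2543, 0.191]
tcp_rot: [0.714, 0.7, -0.0, -0.0]
contact_force: [-0.2, 0.3, -0.1]
opening: 1.003
```

```bash
python3 - <<'E'
from h import *
from plant import monitor
s=monitor.get_state();print(s["time"],s["eef_pos"],s["contact_force"],s["opening"])
im=imaging.read_camera("scene");cv2.imwrite("pics/sc10.png",cv2.resize(im[:,:,::-1],None,fx=1.5,fy=1.5))
im=imaging.read_camera("side");cv2.imwrite("pics/s10.png",cv2.resize(im[:,:,::-1],None,fx=1.5,fy=1.5))
E
```

```text
23.275 [ 0.42520769 -0.25426418  0.19097075] [-0.21604998  0.33177953 -0.07204309] 1.002718736470687
```

View pics/sc10.png

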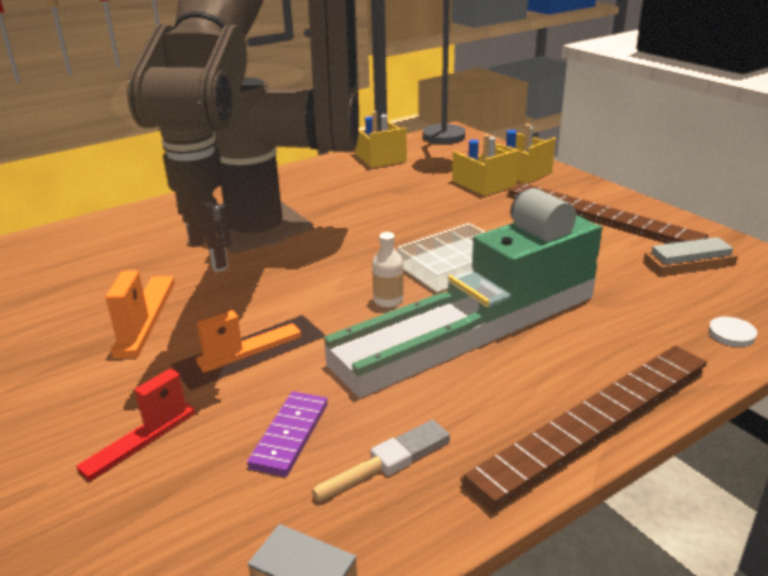

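View pics/s10.png

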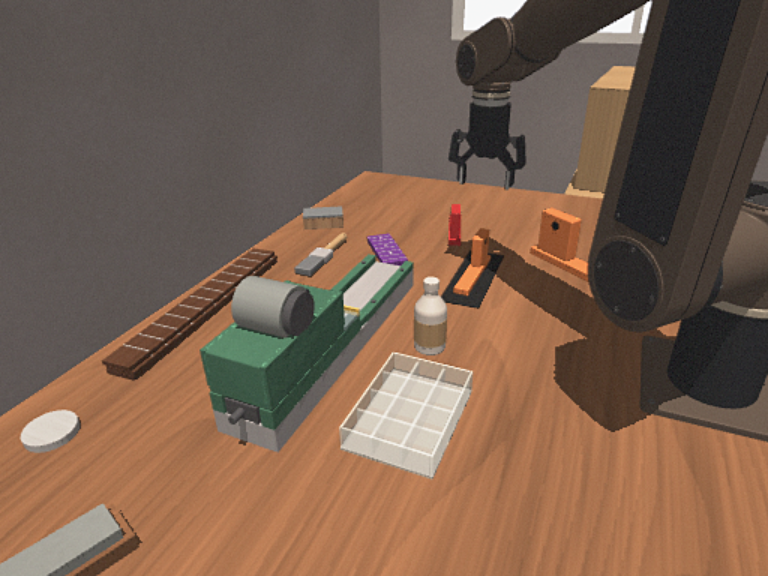

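Both pictures show the stick upright on its mat (sc10 (245,345), s10 (475,265)), the infeed empty, and the bottle, box and brush where they were. I hand the job in.

```bash
python3 -c "
from plant import workorder,monitor
print(workorder.sign_off()); print(monitor.get_state()['time'])"
```

```text
the job is handed in; nothing more can be done
None
the job is handed in; nothing more can be done
```

I pushed the blank home on the hidden stop with the small orange push stick, put the stick back on its mat, and handed the job in at about 23 s. No verdict was reported.

- **Pushing:** The steady sliding drag was about 7.2 N. I met the stop with the blank's rear end about 40 mm past the mouth, then pressed until the force read 15.3 N. That is about 8 N over the drag, held for about 0.9 s; the readings just after were 14.1 to 15.3 N.
- **Last checks:** In the final pictures the infeed is empty, the stick stands upright on its mat, and the bottle, box and brush look unmoved by eye.
- **Not verified:** Once the stick was withdrawn I could not see or measure whether the blank still touches the stop. I am relying on the drag to hold it there. The force when moving stopped read lower (5.0 to 5.7 N) than when sliding, so the true stop force may be up to about 2 N above the 8 N estimate, still under 15 N.

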